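# Pack up a charango head and lock the stop

## Robot

A 6-joint arm with a two-finger parallel gripper is mounted at the origin on the work surface. World frame = base frame: x ahead of the robot, y to its left, z up, the work surface at z = 0. Lengths are in mm, angles in rad, forces in N, time in s.
With the tool pointing down it reaches from about 350 to 775 mm from the base axis. Payload 7.3 kg.
Tool frame: the origin (TCP) lies between the finger pads; the fingertips stand bot.tips_ahead ahead of it and the grasp point (between the pads) lies 6 mm ahead of it (bot.tips_ahead is the distance from the TCP to the fingertips, in mm); z points along the fingers, y is the line along which they close (so a half turn about z gives the same grasp; the last joint's range is limited). The gripper opens to 92 mm and grips with 3 to 60 N. Pads are 19 mm wide; open, the fingers measure 130 mm over their backs; the gripper's body (75 mm by 190 mm) begins 47 mm behind the grasp point.
Start: joints at [0.993, 0.342, 1.524, -0, 1.275, -0.146], TCP at [219.703, 476.837, 251.741] pointing down, gripper open.
Joint ranges: [-2.53, 2.53], [-0.77, 2.02], [0.04, 2.7], [-1, 4.14], [0.28, 2.66], [-3.11, 3.11]. Speed limits (rad/s): [2.57, 2.57, 3.14, 3.14, 3.14, 3.14].

## Interface

Orientations are given as [roll, pitch, yaw] about the fixed x, y, z axes, in that order (R = Rz(yaw) Ry(pitch) Rx(roll)).
In Python, from plant import bot gives the robot as it stands. The module is installed in compiled form; this text tells all that it offers.
- The arm moves only by the tool step_arm, never from a script. Its argument "targets" is one flat list of numbers, 7 for each row, row after row: the opening, from 0 (shut) to 1 (fully open), then the shift along the tool's x, y, z each as a share of 100 mm, from -1 to 1, then the turn, a rotation vector about the tool's x, y, z each as a share of pi/4 rad, from -1 to 1. A call has 1 to 20 rows; each row is the pose to reach, as a shift and turn from the pose commanded when the call began, along the tool's axes at that moment; what a row does not reach only later rows make up. A row lasts 1/8 s, in which the tool goes at most 62.5 mm and 10.7 degrees, less where a joint would pass 70% of its speed; a pose out of reach is approached as far as the arm can. A call with a number of a shift or a turn outside -1 to 1 is refused whole. A call with a gripper value outside its range is refused whole. The fingers move at their own pace and stop on an object; the grip force is fixed at half the most. Time passes only in rows, so rows that repeat a pose let the fingers close. It gives the time, the measured TCP pose, the force, the opening and the grip force at its end, in the units of the state.
- bot.get_obs(): the state, without advancing time (a new reading comes with each control period).
- bot.capture(name): name is "scene" or "top" or "wrist"; returns (picture, depth): 420x560x3 uint8, blue, green, red; 420x560 float32, mm along the optical axis (not along the pixel's ray), 0 where there is no reading.
- bot.camera_info(name): a dict with "fx", "fy", "cx", "cy" (pixels), "camera_from_world" (4x4, takes a point from world to camera coordinates); the wrist camera has in their place "hand_eye" (4x4, takes a point from camera to tool coordinates, whose origin is the TCP and whose axes are the flange's). Camera axes: x right, y down, z forward; pixel columns grow to the right and rows downward; lengths in mm; the calibration is good to about 2 mm. A picture is of the moment at which its call begins: read the wrist's pose just before it. camera_info takes no time and is no camera call.
- bot.close_job(): hands the job in; it is judged then, once.
The state is a dict: "time": time; "joint_positions": joint angles; "dq": joint speeds; "tau": joint torques, N m; "tool_pos": TCP position; "tcp_rot": TCP orientation; "contact_force": force on the tool from outside, world axes, zero at the start; "moment": the same for the moment, N m; "grip_width": finger opening in mm; "finger_force": force on a finger pad.
Only numpy, scipy, OpenCV 4.12 (cv2) and the standard library are available. Lean on these libraries where they do the work, as an engineer would, in place of code of your own. Each camera call takes 0.05 s, during which the arm holds its last target. There are 200 camera calls.

## Task

Get this charango ready for pressing in its tuner bushings: find by trial, without forcing any, the one coloured packer that slides snugly between the fitting jig's bed and the back of the head, and leave it in there square and home against the fence. Then slide the carriage stop up against the packer's end and turn its clamp knob clockwise until it is tight. Put every other packer in the wooden tray, and leave the instrument and the other things on the bench alone.

Things in the scene. Friction and masses are not known exactly. Their poses are not given: they have to be found in the camera images.
- gap_floor (a point): Point on the top of the jig's bed board (birch, 360 x 120 x 12 mm, fixed; +x of this frame runs along the board away from the robot, z up), straight below the middle of the instrument's head. A packer goes in along +x, under the head, until it meets the near face of the low aluminium fence (10 mm high, 90 mm wide), 40 mm beyond this point. The board begins 290 mm before this point
- head_near (a point): Point on the bed board under the near long edge of the head, 30 mm before gap_floor in x; same axes. The head is a level block 60 mm wide (x) and 150 mm long (y, 75 mm either side of here), its top 47 mm above the bench. The gap under it is 12 to 22 mm high: one packer fits with about 1 mm to spare, the next thicker will not go in, the next thinner rattles; found by trial
- under_a (a point): Charango A (light spruce-coloured top, mid-brown head and neck), lying in its cradle (0.75 kg, held down by a bar over the neck); the point coincides with gap_floor, same axes. Only one of charangos A, B and C is there in a run, and each has its own head thickness and so its own gap. Past the head (y above 75 mm) the neck rises at 8 degrees to the body on the left; the bar over it is 85 mm past the head's end and up to 85 mm above the bench
- under_b (a point): Charango B (orange-brown top, dark brown head and neck), lying in its cradle (0.75 kg, held down by a bar over the neck); the point coincides with gap_floor, same axes. Only one of charangos A, B and C is there in a run, and each has its own head thickness and so its own gap. Past the head (y above 75 mm) the neck rises at 8 degrees to the body on the left; the bar over it is 85 mm past the head's end and up to 85 mm above the bench
- under_c (a point): Charango C (pale top, reddish head and neck), lying in its cradle (0.75 kg, held down by a bar over the neck); the point coincides with gap_floor, same axes. Only one of charangos A, B and C is there in a run, and each has its own head thickness and so its own gap. Past the head (y above 75 mm) the neck rises at 8 degrees to the body on the left; the bar over it is 85 mm past the head's end and up to 85 mm above the bench
- white_mid (a point): Centre of the white packer, a flat smooth plastic bar 110 mm long (x), 32 mm wide (y) and 10 mm thick (z); lies flat on the bench at the start. Both ends are alike; 25 to 115 g. It is there in some runs only
- blue_mid (a point): Centre of the blue packer, a flat smooth plastic bar 110 mm long (x), 32 mm wide (y) and 13 mm thick (z); lies flat on the bench at the start. Both ends are alike; 25 to 115 g. It is always there
- green_mid (a point): Centre of the green packer, a flat smooth plastic bar 110 mm long (x), 32 mm wide (y) and 16 mm thick (z); lies flat on the bench at the start. Both ends are alike; 25 to 115 g. It is always there
- yellow_mid (a point): Centre of the yellow packer, a flat smooth plastic bar 110 mm long (x), 32 mm wide (y) and 19 mm thick (z); lies flat on the bench at the start. Both ends are alike; 25 to 115 g. It is always there
- red_mid (a point): Centre of the red packer, a flat smooth plastic bar 110 mm long (x), 32 mm wide (y) and 22 mm thick (z); lies flat on the bench at the start. Both ends are alike; 25 to 115 g. It is there in some runs only
- black_mid (a point): Centre of the black packer, a flat smooth plastic bar 110 mm long (x), 32 mm wide (y) and 25 mm thick (z); lies flat on the bench at the start. Both ends are alike; 25 to 115 g. It is there in some runs only
- stop (a joint): Carriage stop of the jig, an aluminium block 45 mm long (x), 56 mm wide and 23 mm high over the bed board that slides along the board's T-track under the clamp knob; m, grows as the stop moves in +x towards the fence, 0 fully drawn back, at most 0.165. With a packer fully home against the fence the stop meets its end at 0.145. Loose, it slides with about 2 to 3 N; it stays where it is left
- stop_face (a point): Middle of the front (+x) face of the carriage stop, 12 mm above the bed board; same axes as gap_floor
- knob (a joint): Clamp knob on top of the carriage stop, turning about the vertical; rad, grows clockwise seen from above: 0 slack, bites from about 1.5, tight and locked above 2.0, end stop at 2.6. Turns with 0.08 to 0.15 N m and stays where it is left. Tight, it holds the stop against 25 N or more
- knob_grip (a point): Middle of the knob's black grip bar, on the knob's axis, 22.5 mm behind the stop's front face: the bar is 42 mm long along this frame's x, 13 mm thick along its y and 26 mm tall (13 mm above and below this point), and stands on a round collar of 15 mm radius; its top is 68 mm above the bench. The frame turns with the knob
- tray: Fixed open wooden tray for the packers, outside 150 mm (x) by 270 mm (y), 28 mm high, walls and floor 5 mm; origin at the centre of its underside
- peg_gauge: Bystander: orange plastic peg gauge, a plate 95 x 40 x 6 mm with three holes; origin at its underside
- peg_winder: Bystander: chrome peg winder, about 90 mm long, up to 52 mm high; origin at its underside
- taper_file: Bystander: tapering file with a dark wooden handle, 235 mm long, 19 mm high; origin at its underside, near its middle
- cleat: Bystander: small cedar cleat, 55 x 22 x 12 mm; origin at its underside
- button_0: Bystander: one of four black tuner buttons, 20 x 15 x 9 mm; origin at its underside
- button_1: Bystander: one of four black tuner buttons, 20 x 15 x 9 mm; origin at its underside
- button_2: Bystander: one of four black tuner buttons, 20 x 15 x 9 mm; origin at its underside
- button_3: Bystander: one of four black tuner buttons, 20 x 15 x 9 mm; origin at its underside
Things that resemble listed ones, but are neither listed nor needed, are in the scene too. There is more than one size of the part that bears yellow_mid; the job needs the larger.

How it is judged (in metres and radians):
On the way, in this order (a step that is already met when the one before it is completed fails the run):
1. the one packer that fits snugly is home under the head and the stop is up against its end (((x of blue_mid in the frame of under_a between -0.023 and -0.007 m and y of blue_mid in the frame of under_a between -0.025 and 0.025 m and z of blue_mid in the frame of under_a below 0.0095 m and angle between the x axis of blue_mid and the x axis of under_a, either way round below 0.15 rad) or (x of green_mid in the frame of under_b between -0.023 and -0.007 m and y of green_mid in the frame of under_b between -0.025 and 0.025 m and z of green_mid in the frame of under_b below 0.011 m and angle between the x axis of green_mid and the x axis of under_b, either way round below 0.15 rad) or (x of yellow_mid in the frame of under_c between -0.023 and -0.007 m and y of yellow_mid in the frame of under_c between -0.025 and 0.025 m and z of yellow_mid in the frame of under_c below 0.0125 m and angle between the x axis of yellow_mid and the x axis of under_c, either way round below 0.15 rad)) and value of joint stop above 0.1405 m), for 0.2 s.
2. the clamp knob is tight, with the packer and the stop still in place (all of step 1 and value of joint knob above 2 rad), for 0.2 s.
At the end, for the whole second after the job is handed in: The snug packer lies flat under the head, front end within 8 mm of the fence, within 25 mm of the head's middle, square within 8 degrees; the stop is within 4.5 mm of meeting a packer that is home; the knob is past 2.0 rad; all other packers are in the tray, at rest (all of step 2 and x of white_mid in the frame of tray between -0.07 and 0.07 m and y of white_mid in the frame of tray between -0.13 and 0.13 m and z of each of white_mid, red_mid, black_mid in the frame of tray below 0.055 m and ((x of blue_mid in the frame of tray between -0.07 and 0.07 m and y of blue_mid in the frame of tray between -0.13 and 0.13 m and z of blue_mid in the frame of tray below 0.055 m) or (x of blue_mid in the frame of under_a between -0.023 and -0.007 m and y of blue_mid in the frame of under_a between -0.025 and 0.025 m and z of blue_mid in the frame of under_a below 0.0095 m and angle between the x axis of blue_mid and the x axis of under_a, either way round below 0.15 rad)) and ((x of green_mid in the frame of tray between -0.07 and 0.07 m and y of green_mid in the frame of tray between -0.13 and 0.13 m and z of green_mid in the frame of tray below 0.055 m) or (x of green_mid in the frame of under_b between -0.023 and -0.007 m and y of green_mid in the frame of under_b between -0.025 and 0.025 m and z of green_mid in the frame of under_b below 0.011 m and angle between the x axis of green_mid and the x axis of under_b, either way round below 0.15 rad)) and ((x of yellow_mid in the frame of tray between -0.07 and 0.07 m and y of yellow_mid in the frame of tray between -0.13 and 0.13 m and z of yellow_mid in the frame of tray below 0.055 m) or (x of yellow_mid in the frame of under_c between -0.023 and -0.007 m and y of yellow_mid in the frame of under_c between -0.025 and 0.025 m and z of yellow_mid in the frame of under_c below 0.0125 m and angle between the x axis of yellow_mid and the x axis of under_c, either way round below 0.15 rad)) and x of red_mid in the frame of tray between -0.07 and 0.07 m and y of red_mid in the frame of tray between -0.13 and 0.13 m and x of black_mid in the frame of tray between -0.07 and 0.07 m and y of black_mid in the frame of tray between -0.13 and 0.13 m and linear speed of each of packer_white, packer_blue, packer_green, packer_yellow, packer_red, packer_black below 0.02 m/s); the robot touches nothing.
It fails at once if a packer is forced against the charango (over 60 N) (contact force between any of packer_white, packer_blue, packer_green, packer_yellow, packer_red, packer_black and charango_a above 60 N or contact force between any of packer_white, packer_blue, packer_green, packer_yellow, packer_red, packer_black and charango_b above 60 N or contact force between any of packer_white, packer_blue, packer_green, packer_yellow, packer_red, packer_black and charango_c above 60 N).
It fails at once if the charango is shifted in its cradle (over 12 mm) (distance of any of under_a, under_b, under_c from where it was at the start of the episode above 0.012 m).
It fails at once if a bystander is moved more than 5 cm (distance of any of peg_gauge, peg_winder, taper_file, cleat, button_0, button_1, button_2, button_3 from where it was at the start of the episode above 0.05 m).
Of charango_a, charango_b, charango_c only 1 to 1 are there at a start; the rules pass over those that are not, and their reading is None.
Of packer_white, packer_red, packer_black only 1 to 3 are there at a start; the rules pass over those that are not, and their reading is None.
At some moment in a run one of packer_white, packer_blue, packer_green, packer_yellow, packer_red, packer_black may be knocked a few centimetres aside while the robot is not near it.
Once in a run the grip may slacken for a moment while it holds something.
It also fails if it takes over 210 s, if anything falls off the work surface, if the arm or the gripper's body presses on something with over 40 N, if the wrist force passes 120 N, or if a joint passes its speed limit or range.

## Working session

There is one attempt and no reset: what is moved stays moved. The work goes in short steps, Python scripts to look and compute and a tool call to move; the robot and the scene stay as the last step left them, time stands still between calls to the robot, and variables do not carry over. Pictures are saved under pics/ and viewed, at most 14 in all, crops included, and the job is handed in when it is done.

Besides the shell and the picture viewer there is one more tool, called after "Emit:" as a command line: name --argument value ..., lists and objects as JSON in quotes. step_arm: Moves the arm, as the interface text tells. Shift numbers are shares of 100 mm and turn numbers shares of pi/4 rad, none past 1 either way. Its arguments: {"type":"object","properties":{"targets":{"type":"array"}},"required":["targets"]}

```bash
mkdir -p pics
python3 - <<'E'
from plant import bot
import cv2,numpy as np
o=bot.get_obs();print({k:np.round(v,3) for k,v in o.items()},bot.tips_ahead)
for n in("scene","top"):
    p,d=bot.capture(n);cv2.imwrite(f"pics/{n}0.png",p);np.savez(f"{n}0.npz",p=p,d=d);print(n,bot.camera_info(n))
print(bot.camera_info("wrist"))
E
```

```text
{'time': np.float64(0.0), 'joint_positions': array([ 0.993,  0.343,  1.525, -0.   ,  1.275, -0.146]), 'dq': array([-0.001,  0.   , -0.001,  0.   ,  0.002,  0.   ]), 'tau': array([-2.0000e-03, -4.3124e+01, -2.4422e+01,  7.2000e-02,  5.6000e-02,
       -0.0000e+00]), 'tool_pos': array([219.499, 476.511, 251.028]), 'tcp_rot': array([-3.14, -0.  ,  2.71]), 'contact_force': array([ 0.951, -0.238, -0.301]), 'moment': array([-0.002,  0.018, -0.003]), 'finger_force': np.float64(0.0), 'grip_width': np.float64(92.04)} 25.0
scene {'fx': 456.6989812071276, 'fy': 456.6989812071276, 'cx': 282.010230765478, 'cy': 201.41809851624927, 'camera_from_world': array([[ 7.41039546e-02,  9.97242983e-01, -3.87762542e-03,
        -8.27336877e+01],
       [ 5.64324940e-01, -4.51395558e-02, -8.24317768e-01,
        -2.30408331e+02],
       [-8.22220144e-01,  5.88969657e-02, -5.66114107e-01,
         1.59354167e+03],
       [ 0.00000000e+00,  0.00000000e+00,  0.00000000e+00,
         1.00000000e+00]])}
top {'fx': 428.43087394071466, 'fy': 428.43087394071466, 'cx': 281.6452978331798, 'cy': 200.93267270197305, 'camera_from_world': array([[-8.53430134e-03, -9.99963234e-01, -8.34058437e-04,
         2.31842204e+01],
       [-9.88661930e-01,  8.56289085e-03, -1.49914194e-01,
         5.44910405e+02],
       [ 1.49915824e-01, -4.54811084e-04, -9.88698659e-01,
         1.16228856e+03],
       [ 0.00000000e+00,  0.00000000e+00,  0.00000000e+00,
         1.00000000e+00]])}
{'fx': 289.76326626280115, 'fy': 289.76326626280115, 'cx': 281.2218992571984, 'cy': 212.08222927208487, 'hand_eye': array([[ 1.14364469e-03, -9.60600293e-01, -2.77931231e-01,
         7.49125347e+01],
       [ 9.99999208e-01,  9.52705506e-04,  8.22054408e-04,
         7.86823304e-01],
       [-5.24879091e-04, -2.77931951e-01,  9.60600622e-01,
        -1.32696121e+02],
       [ 0.00000000e+00,  0.00000000e+00,  0.00000000e+00,
         1.00000000e+00]])}
```

View pics/top0.png

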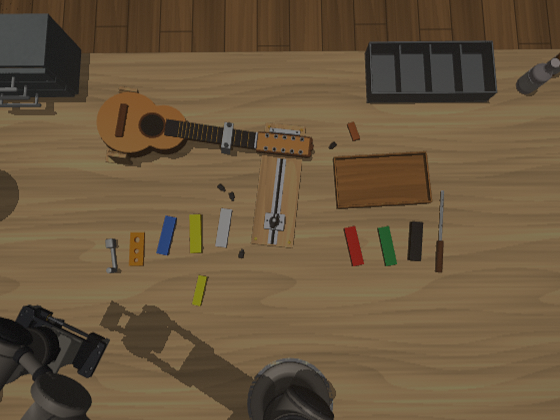

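View pics/scene0.png

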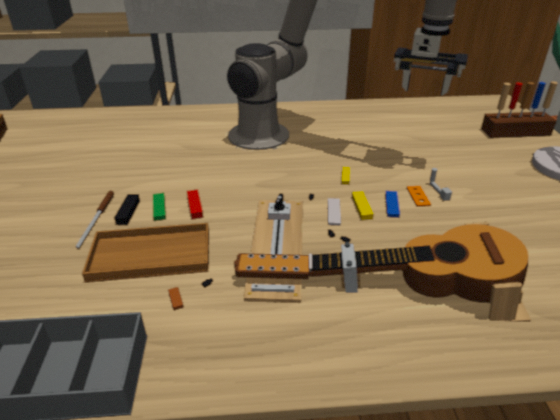

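Top view: candidates are big yellow (196,233) and decoy short yellow (200,290), blue (166,236), white (224,227), red (354,246), green (387,246) and black (416,241). Orange (137,249) is the peg gauge. The tray is at (382,180), the stop at (274,222) and the head at (285,143). The body is orange, so this looks like charango B and green would be the first trial.

```bash
cat > h.py <<'E'
import numpy as np,cv2
from plant import bot
from scipy.spatial.transform import Rotation as R
def cam(n,o=None):
    c=bot.camera_info(n);K=(c["fx"],c["fy"],c["cx"],c["cy"])
    if n=="wrist":
        T=np.eye(4);T[:3,:3]=R.from_euler("xyz",o["tcp_rot"]).as_matrix();T[:3,3]=o["tool_pos"];T=T@c["hand_eye"]
    else: T=np.linalg.inv(c["camera_from_world"])
    return K,T
def ray(px,z,K,T):   # pixels -> points on plane height z
    px=np.atleast_2d(px).astype(float)
    d=np.c_[(px[:,0]-K[2])/K[0],(px[:,1]-K[3])/K[1],np.ones(len(px))]@T[:3,:3].T
    return T[:3,3]+d*((z-T[2,3])/d[:,2])[:,None]
def depthpt(u,v,d,K,T):
    z=d[v,u];return T[:3,:3]@np.array([(u-K[2])/K[0]*z,(v-K[3])/K[1]*z,z])+T[:3,3]
def rect(pts):  # world xy points -> centre, long, short, yaw of long axis in (-90,90] deg
    (c,s,a)=cv2.minAreaRect(pts[:,:2].astype(np.float32))
    if s[0]<s[1]: s=(s[1],s[0]);a+=90
    a=(a+90)%180-90
    return np.round([*c,*s,a],1)
HSV=dict(white=((0,0,110),(180,45,255)),blue=((105,120,40),(130,255,255)),green=((45,100,40),(85,255,255)),
 yellow=((24,150,90),(34,255,255)),red=((170,150,60),(180,255,255)),red2=((0,190,60),(6,255,255)),black=((0,0,0),(180,120,50)))
TH=dict(white=10,blue=13,green=16,yellow=19,red=22,black=25,red2=22)
def blobs(p,color,amin):
    m=cv2.inRange(cv2.cvtColor(p,cv2.COLOR_BGR2HSV),*map(np.array,HSV[color]))
    cs,_=cv2.findContours(m,cv2.RETR_EXTERNAL,cv2.CHAIN_APPROX_NONE)
    return [c[:,0] for c in cs if cv2.contourArea(c)>amin]
E
python3 - <<'E'
from h import *
f=np.load("top0.npz");p,d=f["p"],f["d"];K,T=cam("top")
for c in HSV:
    for b in blobs(p,c,120):
        r=rect(ray(b,TH[c],K,T))
        if r[2]<150 and r[0]>200: print(c,b.mean(0).round(),r)
hsv=cv2.cvtColor(p,cv2.COLOR_BGR2HSV)
for n,u,v in [("head",285,143),("head",300,146),("tray in",382,180),("traywall",383,155),("board",262,220),("knob",274,222),("body",120,130),("neck",200,132),("white",224,227),("bench",330,300),("track",280,180)]:
    print(n,depthpt(u,v,d,K,T).round(1),hsv[v,u])
# heights map for tray, board, head
yy,xx=np.mgrid[0:420,0:560]
P=np.stack([(xx-K[2])/K[0]*d,(yy-K[3])/K[1]*d,d],-1)@T[:3,:3].T+T[:3,3]
Z=P[...,2];X=P[...,0];Y=P[...,1]
m=(d>0)&(Z>8)&(Z<17)&(X>330)&(X<640)&(Y>-60)&(Y<100)
cs,_=cv2.findContours(m.astype(np.uint8),0,cv2.CHAIN_APPROX_NONE if False else 1);c=max(cs,key=cv2.contourArea)[:,0];print("board",rect(ray(c,12,K,T)),np.round(cv2.boxPoints(cv2.minAreaRect(ray(c,12,K,T)[:,:2].astype(np.float32))),0).tolist())
m=(d>0)&(Z>20)&(Z<34)&(Y<-90)&(Y>-450)&(X>450)&(X<700)
cs,_=cv2.findContours(m.astype(np.uint8),0,1);c=max(cs,key=cv2.contourArea)[:,0];print("tray",rect(ray(c,28,K,T)))
m=(d>0)&(Z>39)&(Z<54)&(Y<85)&(Y>-150)&(X>550)&(X<720)
cs,_=cv2.findContours(m.astype(np.uint8),0,1);c=max(cs,key=cv2.contourArea)[:,0];print("head",rect(ray(c,47,K,T)))
cv2.imwrite("pics/crop0.png",cv2.resize(p[110:310,120:450],None,fx=2.4,fy=2.4,interpolation=2))
E
```

```text
white [223. 227.] [475.3 186.7 109.9  30.6  -8. ]
white [227. 135.] [749.8 178.8  75.2  25.2  -6.7]
blue [166. 235.] [454.2 347.4 106.7  31.7 -12. ]
green [387. 246.] [ 419.  -277.9  108.2   31.9    9.5]
yellow [199. 290.] [300.6 250.1  81.3  23.3 -12. ]
yellow [195. 233.] [459.1 265.8 108.5  31.3   1.4]
red2 [354. 246.] [ 419.5 -182.2  105.9   30.7   11.3]
black [415. 241.] [ 430.9 -354.8  108.6   36.2   -6.5]
black [241. 139.] [730.9 128.1  69.4  51.4  81.9]
black [214. 135.] [744.3 213.2  50.   43.9  -7.9]
black [172. 128.] [766.7 339.5  47.2  38.7  -7.6]
black [152. 125.] [775.7 397.4  61.6  61.5   1.9]
head [711.6   7.5  46.1] [ 15 162 131]
head [702.1 -35.2  46.9] [ 15 164 131]
tray in [ 609.1 -273.8    8.1] [ 15 165 102]
traywall [ 681.3 -277.7   17.7] [ 14 151  71]
board [495.1  75.2   9.7] [ 16 122 132]
knob [483.   39.8  69. ] [15 30 51]
body [733.7 456.3 108.7] [ 12 154  68]
neck [737.3 245.4  74. ] [10 41 37]
white [476.1 184.    8.2] [ 10   6 129]
bench [ 269.3 -114.3    5.3] [ 16 105 129]
track [610.5  22.7  14.3] [12 20 65]
board [535.   35.7 224.3 119.7  -6.8] [[417.0, -10.0], [639.0, -37.0], [654.0, 82.0], [431.0, 108.0]]
tray [ 609.7 -269.1  270.8  150.9  -87.1]
head [696.6   6.3 156.9  47.   89.5]
```

View pics/crop0.png

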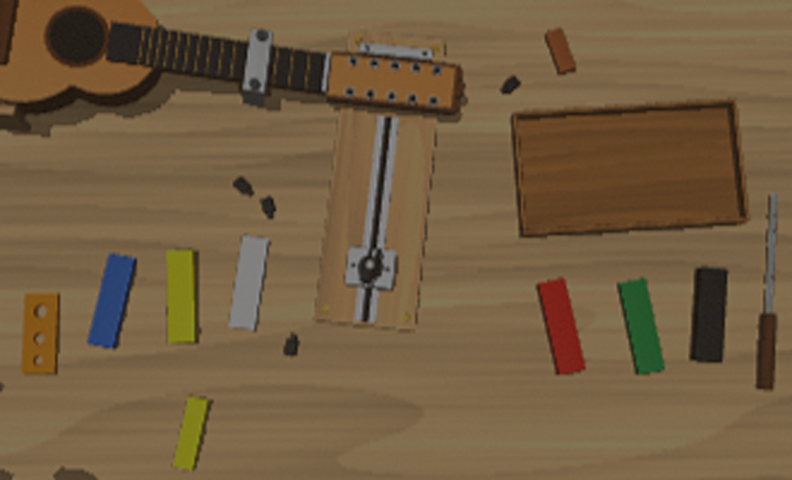

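Choice: green at (387,246), as the body is orange like charango B. The short yellow at (200,290) measures 81 mm, so it is the decoy. The board yaw is -6.8° and gap_floor is at about (712,15). I'm moving to green.

Emit:
step_arm --targets '[1,-0.88,-0.48,0,0,0,-0.55,1,-0.88,-0.48,0,0,0,-0.55,1,-0.88,-0.48,0,0,0,-0.55]'

```text
time: 0.48
tool_pos: [280.8, 394.3, 251.5]
tcp_rot: [-3.14, -0.0, -3.141]
contact_force: [-1.0, 1.3, -0.4]
grip_width: 91.8
finger_force: 0.0
```

Emit:
step_arm --targets '[1,-1,-1,0,0,0,0,1,-1,-1,0,0,0,0,1,-1,-1,0,0,0,0]'

```text
time: 0.85
tool_pos: [381.3, 294.2, 251.4]
tcp_rot: [-3.141, -0.0, 3.138]
contact_force: [-0.7, -0.4, -0.9]
grip_width: 91.8
finger_force: 0.0
```

Emit:
step_arm --targets '[1,0,-1,0,0,0,0,1,0,-1,0,0,0,0]'

```text
time: 1.1
tool_pos: [378.9, 195.0, 251.3]
tcp_rot: [-3.141, -0.001, 3.141]
contact_force: [1.2, 0.6, 0.1]
grip_width: 92.0
finger_force: 0.0
```

Emit:
step_arm --targets '[1,0,-1,0,0,0,0,1,0,-1,0,0,0,0]'

```text
time: 1.35
tool_pos: [378.9, 95.0, 251.6]
tcp_rot: [3.141, -0.0, 3.141]
contact_force: [0.3, -0.5, 0.1]
grip_width: 91.7
finger_force: 0.0
```

Emit:
step_arm --targets '[1,0,-1,0,0,0,0,1,0,-1,0,0,0,0]'

```text
time: 1.6
tool_pos: [379.2, -5.0, 251.7]
tcp_rot: [3.141, -0.0, 3.141]
contact_force: [0.1, 0.4, -0.3]
grip_width: 91.3
finger_force: 0.0
```

Emit:
step_arm --targets '[1,0,-1,0,0,0,0,1,0,-1,0,0,0,0]'

```text
time: 1.85
tool_pos: [379.4, -105.2, 251.7]
tcp_rot: [3.141, 0.0, 3.141]
contact_force: [1.1, 0.7, -0.8]
grip_width: 91.5
finger_force: 0.0
```

Emit:
step_arm --targets '[1,0,-1,0,0,0,0,1,0,-1,0,0,0,0]'

```text
time: 2.1
tool_pos: [379.6, -205.3, 251.5]
tcp_rot: [3.141, 0.0, 3.141]
contact_force: [0.1, 0.4, 0.3]
grip_width: 91.6
finger_force: 0.0
```

Emit:
step_arm --targets '[1,-0.1,-0.8,1,0,0,-0.21,1,-0.1,-0.8,1,0,0,-0.21,1,-0.1,-0.8,1,0,0,-0.21,1,-0.1,-0.8,1,0,0,-0.21]'

```text
time: 2.6
tool_pos: [389.9, -282.8, 151.9]
tcp_rot: [3.141, -0.0, -2.977]
contact_force: [-0.5, 1.1, 0.8]
grip_width: 91.7
finger_force: 0.0
```

```bash
cat >> h.py <<'E'
def look(color,name,off=-30,amin=400):
    o=bot.get_obs();p,d=bot.capture("wrist");cv2.imwrite(f"pics/{name}.png",p);K,T=cam("wrist",o)
    yaw=o["tcp_rot"][2]
    for b in blobs(p,color,amin):
        r=rect(ray(b,TH[color],K,T))
        a=np.radians(r[4]);g=r[:2]+off*np.array([np.cos(a),np.sin(a)])
        dx,dy=g-o["tool_pos"][:2]
        t=(a+np.pi-yaw+np.pi/2)%np.pi-np.pi/2
        print(color,b.mean(0).round(),r,"grip",g.round(1),"tool shift",np.round([dx*np.cos(yaw)+dy*np.sin(yaw),dx*np.sin(yaw)-dy*np.cos(yaw)],1),"turn share",round(-t/(np.pi/4),3),"z",o["tool_pos"][2].round(1))
E
python3 -c "
from h import *
look('green','w1')"
```

```text
green [279. 230.] [ 414.2 -279.9   99.3   31.     9.4] grip [ 384.6 -284.8] tool shift [ 5.5 -1.1] turn share 0.001 z 151.9
```

View pics/w1.png

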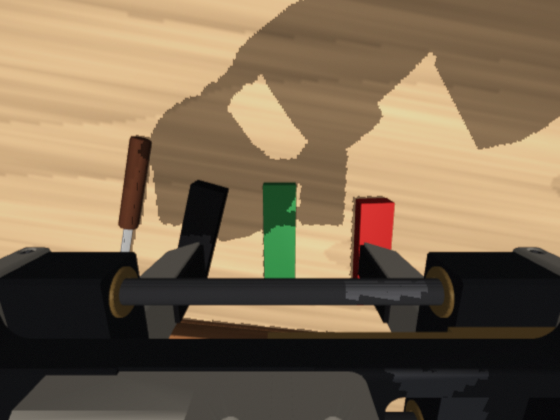

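Green's near end matches the top view. The black gripper parts hide the far end, so I use the near end plus the known length. Descending and gripping.

Emit:
step_arm --targets '[0.7,0,-0.01,0.5,0,0,0,0.7,0,-0.01,0.9,0,0,0,0.7,0,-0.01,0.95,0,0,0]'

```text
time: 3.02
tool_pos: [389.6, -283.0, 56.5]
tcp_rot: [3.14, -0.001, -2.975]
contact_force: [0.9, 0.1, 0.7]
grip_width: 66.9
finger_force: 0.0
```

Emit:
step_arm --targets '[0.7,0,0,0.15,0,0,0,0.7,0,0,0.28,0,0,0,0,0,0,0.28,0,0,0,0,0,0,0.28,0,0,0,0,0,0,0.28,0,0,0,0,0,0,0.28,0,0,0,0,0,0,0.28,0,0,0,0,0,0,0.28,0,0,0]'

```text
time: 4.03
tool_pos: [390.0, -284.7, 29.0]
tcp_rot: [-3.141, 0.0, -2.976]
contact_force: [-1.1, 0.5, 5.1]
grip_width: 31.8
finger_force: 30.0
```

Emit:
step_arm --targets '[0,0,0,-0.3,0,0,0,0,0,0,-0.6,0,0,0,0,0,0,-1,0,0,0,0,0,0,-1,0,0,0]'

```text
time: 4.53
tool_pos: [391.0, -285.7, 131.1]
tcp_rot: [-3.137, 0.003, -2.976]
contact_force: [-0.1, -0.1, -0.7]
grip_width: 31.9
finger_force: 30.0
```

Emit:
step_arm --targets '[0,0,0.5,0,0,0,0.18,0,0,1,0,0,0,0.362,0,0,1,0,0,0,0.362]'

```text
time: 4.9
tool_pos: [371.6, -182.6, 127.6]
tcp_rot: [3.139, -0.004, 3.024]
contact_force: [0.3, -0.2, -0.6]
grip_width: 31.2
finger_force: 30.0
```

Emit:
step_arm --targets '[0,-0.45,0.4,0,0,0,0,0,-0.93,0.8,0,0,0,0,0,-0.93,0.8,0,0,0,0]'

```text
time: 5.28
tool_pos: [478.2, -116.0, 127.8]
tcp_rot: [3.141, 0.001, 3.027]
contact_force: [-0.5, -1.3, -0.3]
grip_width: 31.8
finger_force: 30.0
```

Emit:
step_arm --targets '[0,-0.45,0.4,0,0,0,0,0,-0.93,0.8,0,0,0,0,0,-0.93,0.8,0,0,0,0]'

```text
time: 5.65
tool_pos: [579.3, -48.0, 127.4]
tcp_rot: [3.141, 0.001, 3.026]
contact_force: [-0.6, -0.5, -0.1]
grip_width: 31.7
finger_force: 30.0
```

Emit:
step_arm --targets '[0,0,0.4,0,0,0,0,0,0,0.8,0,0,0,0,0,0,0.81,0.3,0,0,0,0,0,0.81,0.6,0,0,0,0,0,0.81,0.6,0,0,0]'

```text
time: 6.28
tool_pos: [584.2, 30.1, 66.0]
tcp_rot: [-3.141, -0.007, 3.022]
contact_force: [0.4, -0.2, -0.8]
grip_width: 31.6
finger_force: 30.0
```

Run:
```python
from h import *
o=bot.get_obs();print(o["tool_pos"].round(1),o["tcp_rot"].round(3))
p,d=bot.capture("top");np.savez("top1.npz",p=p,d=d);K,T=cam("top")
for b in blobs(p,"green",40): print("green",rect(ray(b,75,K,T)))
w,_=bot.capture("wrist")
s,_=bot.capture("scene")
cv2.imwrite("pics/m1.png",np.hstack([cv2.resize(p[100:270,220:350],(390,510),interpolation=2),cv2.resize(s[170:320,210:320],(374,510),interpolation=2)]))
```

```text
[584.2  30.1  66. ] [-3.141 -0.007  3.022]
```

View pics/m1.png

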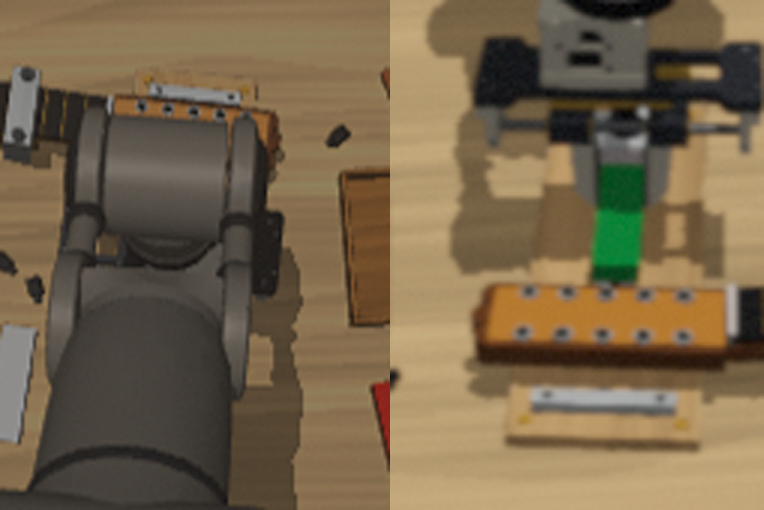

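The packer (right half, green at about (615,235)) is lined up with the head's middle and the fence. The top view (left half) is blocked by the arm. The head's side is dark brown. I'm lowering it to the board, then letting go and re-gripping so that it lies flat.

Emit:
step_arm --targets '[0,0,0,0.15,0,0,0,0,0,0,0.21,0,0,0,0,0,0,0.23,0,0,0,0,0,0,0.24,0,0,0,0,0,0,0.245,0,0,0,0,0,0,0.245,0,0,0]'

```text
time: 7.18
tool_pos: [586.8, 31.3, 44.4]
tcp_rot: [3.142, 0.0, 3.022]
contact_force: [-0.1, -0.2, -0.5]
grip_width: 31.9
finger_force: 30.0
```

Emit:
step_arm --targets '[0.5,0,0,0,0,0,0,0.5,0,0,0,0,0,0,0.5,0,0,0,0,0,0,0,0,0,0,0,0,0,0,0,0,0,0,0,0,0,0,0,0,0,0,0,0,0,0,0,0,0,0]'

```text
time: 8.05
tool_pos: [586.8, 31.3, 44.2]
tcp_rot: [3.142, 0.0, 3.022]
contact_force: [0.1, -0.0, 0.4]
grip_width: 31.7
finger_force: 30.0
```

Emit:
step_arm --targets '[0.5,0,0,0,0,0,0,0.5,0,0,0.025,0,0,0,0.5,0,0,0.025,0,0,0,0,0,0,0.025,0,0,0,0,0,0,0.025,0,0,0,0,0,0,0.025,0,0,0]'

```text
time: 8.8
tool_pos: [586.8, 31.3, 41.7]
tcp_rot: [3.141, 0.0, 3.022]
contact_force: [-0.4, -0.7, 0.0]
grip_width: 31.8
finger_force: 30.0
```

Emit:
step_arm --targets '[0,-0.04,0,0,0,0,0,0,-0.08,0,0,0,0,0,0,-0.11,0,0,0,0,0,0,-0.14,0,0,0,0,0,0,-0.17,0,0,0,0,0,0,-0.2,0,0,0,0,0,0,-0.23,0,0,0,0,0,0,-0.25,0,0,0,0,0]'

```text
time: 9.8
tool_pos: [611.7, 28.2, 41.7]
tcp_rot: [3.142, -0.0, 3.022]
contact_force: [-1.1, 0.0, 1.4]
grip_width: 32.1
finger_force: 30.0
```

Emit:
step_arm --targets '[0,-0.04,0,0,0,0,0,0,-0.08,0,0,0,0,0,0,-0.12,0,0,0,0,0,0,-0.16,0,0,0,0,0,0,-0.2,0,0,0,0,0,0,-0.24,0,0,0,0,0,0,-0.28,0,0,0,0,0,0,-0.32,0,0,0,0,0,0,-0.36,0,0,0,0,0,0,-0.4,0,0,0,0,0,0,-0.42,0,0,0,0,0]'

```text
time: 11.18
tool_pos: [653.5, 23.3, 41.8]
tcp_rot: [3.142, 0.0, 3.022]
contact_force: [-2.2, 0.4, 2.2]
grip_width: 31.5
finger_force: 30.0
```

Run:
```python
from h import *
o=bot.get_obs();print(o["tool_pos"].round(1),o["contact_force"].round(1))
s,_=bot.capture("scene");t,_=bot.capture("top")
cv2.imwrite("pics/m2.png",np.hstack([cv2.resize(s[200:320,220:330],(550,600),interpolation=2),cv2.resize(t[110:170,240:265+60],(240,200),interpolation=2).repeat(3,0)[:600] if 0 else np.zeros((600,10,3),np.uint8)]))
```

```text
[653.5  23.3  41.8] [-2.2  0.4  2.2]
```

View pics/m2.png

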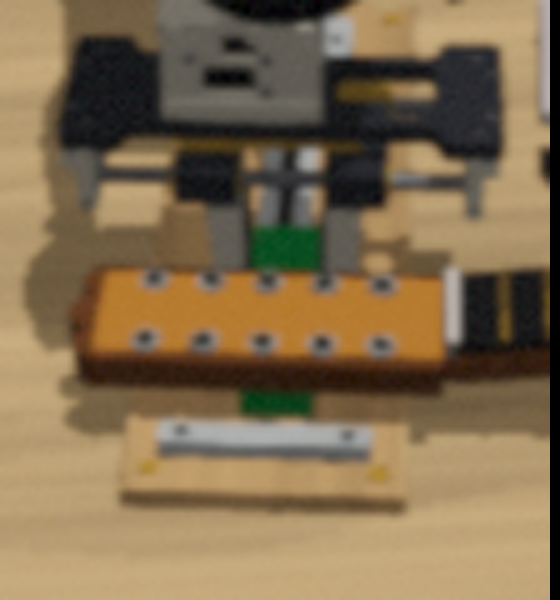

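Green slid in without force. Its front end shows at (277,400), just short of the fence at (265,440). Easing it home.

Emit:
step_arm --targets '[0,-0.02,0,0,0,0,0,0,-0.04,0,0,0,0,0,0,-0.06,0,0,0,0,0,0,-0.06,0,0,0,0,0]'

```text
time: 11.78
tool_pos: [659.6, 22.5, 41.8]
tcp_rot: [3.142, 0.001, 3.022]
contact_force: [-0.2, -0.1, 1.8]
grip_width: 31.4
finger_force: 30.0
```

Emit:
step_arm --targets '[0,-0.01,0,0,0,0,0,0,-0.02,0,0,0,0,0,0,-0.03,0,0,0,0,0,0,-0.03,0,0,0,0,0]'

```text
time: 12.28
tool_pos: [662.3, 22.2, 41.7]
tcp_rot: [3.141, 0.0, 3.022]
contact_force: [-1.2, 0.4, 2.5]
grip_width: 31.6
finger_force: 30.0
```

Emit:
step_arm --targets '[0,-0.01,0,0,0,0,0,0,-0.02,0,0,0,0,0,0,-0.03,0,0,0,0,0,0,-0.03,0,0,0,0,0]'

```text
time: 12.78
tool_pos: [665.4, 21.9, 41.7]
tcp_rot: [3.141, 0.0, 3.022]
contact_force: [-0.7, 0.0, 2.2]
grip_width: 31.7
finger_force: 30.0
```

Emit:
step_arm --targets '[0,-0.01,0,0,0,0,0,0,-0.02,0,0,0,0,0,0,-0.02,0,0,0,0,0]'

```text
time: 13.15
tool_pos: [666.3, 21.8, 41.7]
tcp_rot: [-3.142, -0.002, 3.022]
contact_force: [-4.9, 1.3, 6.0]
grip_width: 31.7
finger_force: 30.0
```

Emit:
step_arm --targets '[0,-0.01,0,0,0,0,0,0,-0.02,0,0,0,0,0,0,-0.02,0,0,0,0,0]'

```text
time: 13.52
tool_pos: [666.4, 21.7, 41.7]
tcp_rot: [-3.141, -0.007, 3.023]
contact_force: [-13.1, 1.0, 9.9]
grip_width: 31.6
finger_force: 30.0
```

Run:
```python
from h import *
s,_=bot.capture("scene")
cv2.imwrite("pics/m3.png",cv2.resize(s[220:310,225:325],(600,540),interpolation=2))
```

```text
(no output)
```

View pics/m3.png

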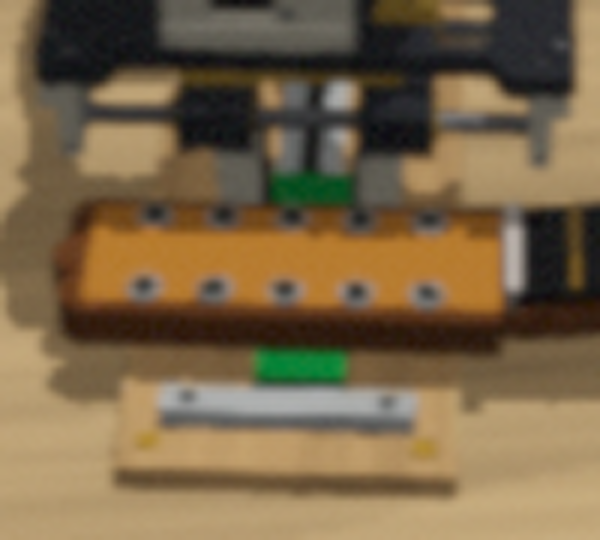

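Contact reads 13 N exactly at the predicted home position, and the packer's end (300,370) is at the fence (290,400). Letting go, rising, and moving over the knob.

Emit:
step_arm --targets '[0,0.02,0,0,0,0,0,0.5,0.02,0,0,0,0,0,0.5,0.02,0,0,0,0,0,0.5,0.02,0,0,0,0,0,0.5,0.02,0,-0.3,0,0,0,0.5,0.02,0,-0.8,0,0,0,0.5,0.02,0,-1,0,0,0]'

```text
time: 14.45
tool_pos: [668.6, 21.5, 145.1]
tcp_rot: [3.141, 0.005, 3.022]
contact_force: [0.2, -0.2, -0.5]
grip_width: 46.2
finger_force: 0.0
```

Emit:
step_arm --targets '[0.5,0.5,0,0,0,0,0,0.5,0.95,0,-0.2,0,0,0,0.5,0.95,0,-0.2,0,0,0]'

```text
time: 14.82
tool_pos: [571.2, 33.4, 163.3]
tcp_rot: [3.141, 0.001, 3.023]
contact_force: [0.4, -0.3, -0.7]
grip_width: 45.9
finger_force: 0.0
```

Emit:
step_arm --targets '[0.5,0.5,0,0,0,0,0,0.5,0.95,0,0,0,0,0,0.5,0.95,0,0,0,0,0]'

```text
time: 15.2
tool_pos: [476.7, 44.6, 161.5]
tcp_rot: [3.142, -0.002, 3.023]
contact_force: [1.1, -0.4, -0.2]
grip_width: 46.2
finger_force: 0.0
```

Run:
```python
from h import *
o=bot.get_obs();print(o["tool_pos"].round(1),o["tcp_rot"].round(3))
p,d=bot.capture("wrist");K,T=cam("wrist",o);cv2.imwrite("pics/w2.png",p);np.savez("w2.npz",p=p,d=d)
yy,xx=np.mgrid[0:420,0:560]
P=np.stack([(xx-K[2])/K[0]*d,(yy-K[3])/K[1]*d,d],-1)@T[:3,:3].T+T[:3,3]
m=(d>0)&(P[...,2]>61)&(P[...,2]<74)&(abs(P[...,0]-478)<45)&(abs(P[...,1]-44)<45)
cs,_=cv2.findContours(m.astype(np.uint8),0,1)
for c in cs:
    if len(c)>10: print(c[:,0].mean(0),rect(ray(c[:,0],68,K,T)))
b=blobs(p,"green",30)
for q in b: print("green",rect(ray(q,28,K,T)))
```

```text
[476.7  44.6 161.5] [ 3.142e+00 -2.000e-03  3.023e+00]
[277.60714286 237.54464286] [489.8  40.8  42.1  13.  -20.4]
```

View pics/w2.png

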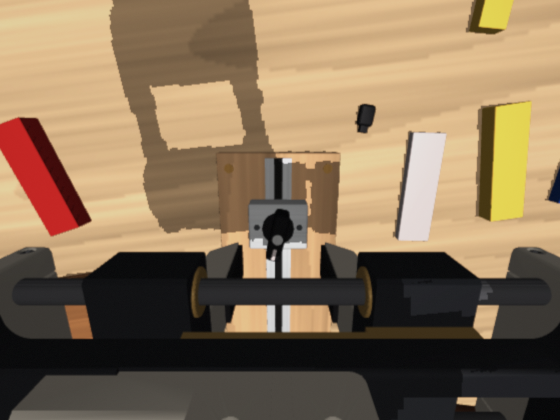

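The knob bar spans (283,213)–(271,257) in the picture and measures 42 x 13 mm at yaw -20°, which fits the description. Gripping it.

Emit:
step_arm --targets '[0.5,-0.135,-0.022,0.3,0,0,0.15,0.5,-0.135,-0.022,0.7,0,0,0.302,0.5,-0.135,-0.022,0.92,0,0,0.302,0.5,-0.135,-0.022,0.92,0,0,0.302,0,-0.135,-0.022,0.92,0,0,0.302,0,-0.135,-0.022,0.92,0,0,0.302,0,-0.135,-0.022,0.92,0,0,0.302,0,-0.135,-0.022,0.92,0,0,0.302,0,-0.135,-0.022,0.92,0,0,0.302]'

```text
time: 16.38
tool_pos: [491.7, 39.3, 70.4]
tcp_rot: [-3.14, 0.001, 2.786]
contact_force: [-1.2, -7.0, 4.8]
grip_width: 12.7
finger_force: 30.0
```

Emit:
step_arm --targets '[0,-0.097,0.024,0,0,0,0,0,-0.194,0.047,0,0,0,0,0,-0.292,0.071,0,0,0,0,0,-0.389,0.094,0,0,0,0,0,-0.389,0.094,0,0,0,0]'

```text
time: 17.0
tool_pos: [532.6, 34.4, 70.4]
tcp_rot: [-3.141, 0.003, 2.786]
contact_force: [2.1, -6.0, 1.5]
grip_width: 13.4
finger_force: 30.0
```

Emit:
step_arm --targets '[0,-0.12,0.029,0,0,0,0,0,-0.24,0.058,0,0,0,0,0,-0.36,0.087,0,0,0,0,0,-0.48,0.116,0,0,0,0,0,-0.6,0.145,0,0,0,0,0,-0.7,0.17,0,0,0,0,0,-0.75,0.182,0,0,0,0,0,-0.78,0.189,0,0,0,0,0,-0.78,0.189,0,0,0,0]'

```text
time: 18.12
tool_pos: [611.4, 24.9, 70.4]
tcp_rot: [-3.14, 0.001, 2.785]
contact_force: [-1.3, -4.4, 2.2]
grip_width: 12.5
finger_force: 30.0
```

Emit:
step_arm --targets '[0,-0.02,0.005,0,0,0,0,0,-0.04,0.01,0,0,0,0,0,-0.04,0.01,0,0,0,0]'

```text
time: 18.5
tool_pos: [615.2, 24.4, 70.4]
tcp_rot: [-3.14, 0.001, 2.785]
contact_force: [-1.2, -5.9, 2.9]
grip_width: 12.6
finger_force: 30.0
```

Emit:
step_arm --targets '[0,-0.02,0.005,0,0,0,0,0,-0.03,0.007,0,0,0,0,0,-0.03,0.007,0,0,0,0]'

```text
time: 18.88
tool_pos: [618.2, 24.1, 70.4]
tcp_rot: [-3.14, 0.001, 2.785]
contact_force: [-2.0, -4.7, 3.6]
grip_width: 13.0
finger_force: 30.0
```

Emit:
step_arm --targets '[0,-0.01,0.002,0,0,0,0,0,-0.02,0.005,0,0,0,0,0,-0.02,0.005,0,0,0,0]'

```text
time: 19.25
tool_pos: [620.2, 23.8, 70.4]
tcp_rot: [-3.14, 0.001, 2.785]
contact_force: [-1.8, -4.6, 4.0]
grip_width: 12.6
finger_force: 30.0
```

Emit:
step_arm --targets '[0,-0.01,0.002,0,0,0,0,0,-0.015,0.004,0,0,0,0,0,-0.015,0.004,0,0,0,0]'

```text
time: 19.62
tool_pos: [620.7, 23.8, 70.4]
tcp_rot: [-3.139, -0.002, 2.786]
contact_force: [-5.2, -6.3, 5.3]
grip_width: 12.8
finger_force: 30.0
```

Emit:
step_arm --targets '[0,-0.01,0.002,0,0,0,0,0,-0.015,0.004,0,0,0,0,0,-0.015,0.004,0,0,0,0,0,-0.015,0.004,0,0,0,0]'

```text
time: 20.12
tool_pos: [620.9, 23.8, 70.4]
tcp_rot: [-3.138, -0.005, 2.786]
contact_force: [-10.5, -4.8, 8.5]
grip_width: 12.8
finger_force: 30.0
```

Run:
```python
from h import *
s,_=bot.capture("scene")
cv2.imwrite("pics/m4.png",cv2.resize(s[210:310,225:325],(600,600),interpolation=2))
```

```text
(no output)
```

View pics/m4.png

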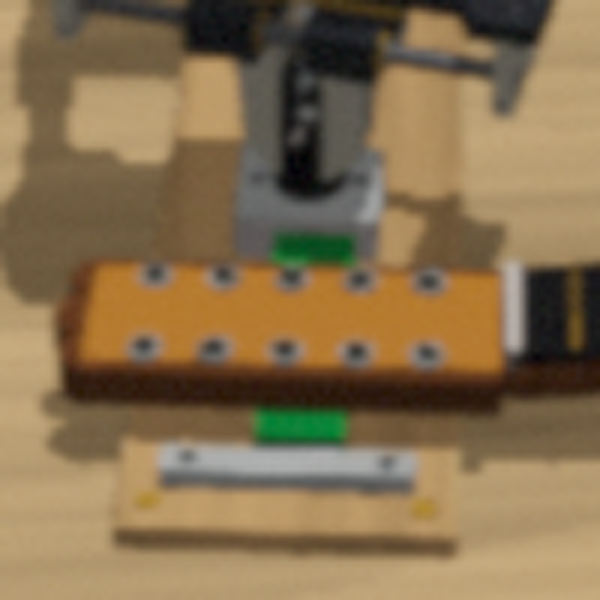

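The stop (310,190) is against the packer's near end (315,248), and the front end is at the fence. Turning the knob clockwise.

Emit:
step_arm --targets '[0,0,0,0,0,0,0.2,0,0,0,0,0,0,0.4,0,0,0,0,0,0,0.6,0,0,0,0,0,0,0.8,0,0,0,0,0,0,0.96,0,0,0,0,0,0,0.96]'

```text
time: 20.92
tool_pos: [620.6, 23.4, 70.4]
tcp_rot: [-3.135, -0.001, 2.03]
contact_force: [-13.0, -6.8, 10.1]
grip_width: 12.8
finger_force: 30.0
```

Emit:
step_arm --targets '[0,0,0,0,0,0,0.2,0,0,0,0,0,0,0.4,0,0,0,0,0,0,0.6,0,0,0,0,0,0,0.8,0,0,0,0,0,0,0.96,0,0,0,0,0,0,0.96]'

```text
time: 21.68
tool_pos: [620.0, 23.3, 70.3]
tcp_rot: [-3.135, 0.004, 1.276]
contact_force: [-13.7, -6.6, 11.6]
grip_width: 13.0
finger_force: 30.0
```

Emit:
step_arm --targets '[0,0,0,0,0,0,0.2,0,0,0,0,0,0,0.4,0,0,0,0,0,0,0.6,0,0,0,0,0,0,0.7,0,0,0,0,0,0,0.76,0,0,0,0,0,0,0.76]'

```text
time: 22.42
tool_pos: [619.7, 23.5, 70.4]
tcp_rot: [-3.138, 0.008, 0.68]
contact_force: [-15.0, -5.3, 13.1]
grip_width: 13.0
finger_force: 30.0
```

```bash
python3 -c "
from h import *
o=bot.get_obs();print({k:np.round(v,2) for k,v in o.items()})"
```

```text
{'time': np.float64(22.42), 'joint_positions': array([-0.08,  0.7 ,  1.45, -0.  ,  1.  ,  0.81]), 'dq': array([ 0.  , -0.  ,  0.  ,  0.  ,  0.  , -0.01]), 'tau': array([  3.39, -50.52, -24.66,   1.95,  -4.45,   0.16]), 'tool_pos': array([619.7 ,  23.54,  70.41]), 'tcp_rot': array([-3.14,  0.01,  0.68]), 'contact_force': array([-15.  ,  -5.32,  13.12]), 'moment': array([-1.12,  2.61, -0.  ]), 'finger_force': np.float64(30.0), 'grip_width': np.float64(12.99)}
```

Emit:
step_arm --targets '[0.4,0,0,0,0,0,0,0.4,0,0,0,0,0,0,0.4,0,0,0,0,0,0,0.4,0,0,-0.3,0,0,0,0.6,0,0,-0.8,0,0,0,0.6,0,0,-1,0,0,0]'

```text
time: 23.18
tool_pos: [624.7, 24.9, 172.9]
tcp_rot: [3.138, -0.004, 0.681]
contact_force: [0.6, -0.5, -0.5]
grip_width: 52.1
finger_force: 0.0
```

Emit:
step_arm --targets '[0.6,0,0,0,0,0,0.22,0.6,0,0,0,0,0,0.44,0.6,0,0,0,0,0,0.66,0.6,0,0,0,0,0,0.87,0.6,0,0,0,0,0,0.87]'

```text
time: 23.8
tool_pos: [623.4, 24.9, 169.6]
tcp_rot: [-3.141, -0.0, -0.001]
contact_force: [0.1, -0.1, -0.1]
grip_width: 55.4
finger_force: 0.0
```

Emit:
step_arm --targets '[0.6,-0.35,-0.41,0,0,0,0,0.6,-0.7,-0.82,0,0,0,0,0.6,-0.7,-0.82,0,0,0,0]'

```text
time: 24.18
tool_pos: [551.5, 109.6, 169.9]
tcp_rot: [-3.141, 0.001, 0.004]
contact_force: [0.3, -0.3, 0.5]
grip_width: 55.2
finger_force: 0.0
```

Emit:
step_arm --targets '[0.6,-0.35,-0.41,0,0,0,0,0.6,-0.74,-0.82,0,0,0,0,0.6,-0.74,-0.82,0,0,0,0.15,0.6,-0.74,-0.82,0,0,0,0.18]'

```text
time: 24.68
tool_pos: [480.6, 189.3, 170.0]
tcp_rot: [-3.141, -0.001, -0.142]
contact_force: [0.0, -0.6, -0.4]
grip_width: 54.9
finger_force: 0.0
```

```bash
cat > t.py <<'E'
from h import *
import sys
o=bot.get_obs();print("tcp",o["tool_pos"].round(1),o["tcp_rot"].round(3))
p,d=bot.capture("top");K,T=cam("top")
for c in sys.argv[2:]:
    for b in blobs(p,c,60):
        r=rect(ray(b,TH[c],K,T))
        if r[2]<150 and 200<r[0]<690: print(c,b.mean(0).round(),r)
cv2.imwrite(f"pics/t{sys.argv[1]}.png",p)
E
python3 t.py 2 white blue yellow red2 black green
python3 -c "
from h import *
look('white','w3',0)"
```

```text
tcp [480.6 189.3 170. ] [-3.141e+00 -1.000e-03 -1.420e-01]
white [182. 201.] [552.3 306.2 129.1  18.5 -77.1]
white [273. 209.] [527.5  45.1 139.8   8.1  -6.9]
white [279. 176.] [624.4  25.5  54.8  44.2  83.1]
red2 [354. 246.] [ 419.  -182.3  107.    30.7   11.3]
black [163. 253.] [403.3 354.2  52.3  45.8 -58.1]
black [415. 241.] [ 431.4 -354.9  107.8   35.    -6.6]
green [280. 161.] [666.1  23.4  38.5  31.1  -7. ]
white [285. 203.] [477.8 185.7 108.8  31.5  -8.1] grip [477.8 185.7] tool shift [-2.5  3.6] turn share -0.002 z 169.9
white [439. 143.] [512.4  28.1 171.    9.3  -6.8] grip [512.4  28.1] tool shift [ 54.3 154.6] turn share -0.031 z 169.9
white [422. 144.] [514.8  44.8 170.9   9.3  -6.8] grip [514.8  44.8] tool shift [ 54.3 137.8] turn share -0.031 z 169.9
white [449.  32.] [621.   12.1  60.4  38.3  82.9] grip [621.   12.1] tool shift [164. 155.] turn share 1.975 z 169.9
```

Emit:
step_arm --targets '[0.6,-0.025,0.036,0.5,0,0,0,0.6,-0.025,0.036,1,0,0,0,0.6,-0.025,0.036,1,0,0,0]'

```text
time: 25.15
tool_pos: [475.1, 184.7, 66.8]
tcp_rot: [3.139, 0.007, -0.144]
contact_force: [0.1, 0.2, 0.5]
grip_width: 55.1
finger_force: 0.0
```

Emit:
step_arm --targets '[0.6,0,0,0.25,0,0,0,0.6,0,0,0.42,0,0,0,0,0,0,0.42,0,0,0,0,0,0,0.42,0,0,0,0,0,0,0.42,0,0,0,0,0,0,0.42,0,0,0,0,0,0,-0.1,0,0,0,0,0,0,-0.58,0,0,0,0,0,0,-0.58,0,0,0]'

```text
time: 26.28
tool_pos: [479.2, 186.6, 131.6]
tcp_rot: [-3.139, -0.008, -0.144]
contact_force: [0.2, 0.0, -1.1]
grip_width: 31.6
finger_force: 30.0
```

Emit:
step_arm --targets '[0,0.1,0.5,0,0,0,-0.12,0,0.1,1,0,0,0,-0.245,0,0.1,1,0,0,0,-0.245]'

```text
time: 26.65
tool_pos: [471.5, 83.1, 126.9]
tcp_rot: [3.141, 0.002, 0.045]
contact_force: [1.0, 0.0, -0.1]
grip_width: 31.8
finger_force: 30.0
```

Emit:
step_arm --targets '[0,0.2,0.44,0,0,0,0,0,0.39,0.88,0,0,0,0,0,0.39,0.88,0,0,0,0]'

```text
time: 27.02
tool_pos: [516.8, -2.1, 127.1]
tcp_rot: [3.141, -0.0, 0.044]
contact_force: [-0.4, 0.1, -0.7]
grip_width: 31.6
finger_force: 30.0
```

Emit:
step_arm --targets '[0,0.2,0.44,0,0,0,0,0,0.39,0.88,0,0,0,0,0,0.39,0.88,0,0,0,0]'

```text
time: 27.4
tool_pos: [559.6, -87.6, 127.0]
tcp_rot: [-3.142, -0.0, 0.045]
contact_force: [-0.9, 1.1, -0.1]
grip_width: 31.5
finger_force: 30.0
```

Emit:
step_arm --targets '[0,0.2,0.44,0,0,0,0,0,0.39,0.88,0,0,0,0,0,0.39,0.88,0.3,0,0,0,0,0.39,0.88,0.3,0,0,0]'

```text
time: 27.9
tool_pos: [599.9, -170.0, 94.8]
tcp_rot: [-3.138, 0.006, 0.049]
contact_force: [0.3, -0.1, -1.1]
grip_width: 31.9
finger_force: 30.0
```

Emit:
step_arm --targets '[0,0,0,0.2,0,0,0,0,0,0,0.37,0,0,0,0,0,0,0.37,0,0,0,0.43,0,0,0.37,0,0,0,0.43,0,0,0.37,0,0,0,0.43,0,0,0.37,0,0,0,0.43,0,0,-0.1,0,0,0,0.6,0,0,-0.63,0,0,0,0.6,0,0,-0.63,0,0,0]'

```text
time: 29.02
tool_pos: [604.3, -173.5, 166.1]
tcp_rot: [3.137, -0.009, 0.048]
contact_force: [-0.2, 0.6, 0.5]
grip_width: 53.1
finger_force: 0.0
```

Emit:
step_arm --targets '[0.6,-0.5,0,0,0,0,0,0.6,-0.92,0,0,0,0,0,0.6,-0.92,0,0,0,0,0]'

```text
time: 29.4
tool_pos: [507.2, -176.5, 160.1]
tcp_rot: [-3.14, 0.003, 0.047]
contact_force: [0.8, -0.9, 0.7]
grip_width: 55.3
finger_force: 0.0
```

Emit:
step_arm --targets '[0.6,-0.5,0,0,0,0,-0.1,0.6,-0.92,0,0,0,0,-0.187,0.6,-0.92,0,0,0,0,-0.187,0.6,-0.92,0,0,0,0,-0.187]'

```text
time: 29.9
tool_pos: [419.5, -181.8, 160.9]
tcp_rot: [3.141, -0.001, 0.194]
contact_force: [-0.5, 0.3, -0.3]
grip_width: 55.3
finger_force: 0.0
```

```bash
python3 t.py 3 white yellow blue black; python3 -c "
from h import *
look('red2','w4',0);look('white','w4',0)"
```

```text
tcp [ 419.5 -181.8  160.9] [ 3.141e+00 -1.000e-03  1.940e-01]
white [279. 176.] [624.4  25.5  54.8  44.2  83.1]
white [347. 183.] [ 601.  -171.2  107.8   30.9    2.8]
yellow [199. 290.] [300.5 250.1  81.2  23.7 -11.5]
yellow [202. 223.] [487.4 245.3 109.   28.6   1. ]
blue [166. 235.] [454.2 347.4 106.7  31.7 -12. ]
black [402. 289.] [ 298.5 -312.7   38.3   28.5   55.6]
black [409. 268.] [ 355.9 -330.7   49.8   28.5   74.3]
red2 [284. 202.] [ 422.5 -183.2  108.1   30.5   11.1] grip [ 422.5 -183.2] tool shift [2.6 2. ] turn share 0.001 z 160.8
white [540. 199.] [ 476.6 -434.9   84.1   10.5   -6.4] grip [ 476.6 -434.9] tool shift [  6.9 259.6] turn share 0.391 z 160.7
white [307.  33.] [ 574.9 -172.8   55.7   32.1    2.8] grip [ 574.9 -172.8] tool shift [154.2  21.5] turn share 0.186 z 160.7
white [65. 77.] [495.1  32.7 136.    9.7  -6.8] grip [495.1  32.7] tool shift [ 115.7 -195.6] turn share 0.399 z 160.7
white [46. 74.] [494.4  50.  130.6   9.   -6.7] grip [494.4  50. ] tool shift [ 118.4 -212.7] turn share 0.397 z 160.7
```

Emit:
step_arm --targets '[0.6,0.026,0.02,0.5,0,0,0,0.6,0.026,0.02,1,0,0,0,0.6,0.026,0.02,1,0,0,0]'

```text
time: 30.42
tool_pos: [419.6, -181.4, 58.0]
tcp_rot: [-3.136, 0.005, 0.195]
contact_force: [0.4, -0.3, -0.6]
grip_width: 55.1
finger_force: 0.0
```

Emit:
step_arm --targets '[0.6,0,0,0.2,0,0,0,0.6,0,0,0.31,0,0,0,0,0,0,0.31,0,0,0,0,0,0,0.31,0,0,0,0,0,0,0.31,0,0,0,0,0,0,0.31,0,0,0,0,0,0,-0.2,0,0,0,0,0,0,-0.69,0,0,0,0,0,0,-0.69,0,0,0]'

```text
time: 31.55
tool_pos: [422.8, -183.8, 133.0]
tcp_rot: [3.136, -0.006, 0.195]
contact_force: [0.7, 0.8, -1.0]
grip_width: 31.7
finger_force: 30.0
```

Emit:
step_arm --targets '[0,0.44,0.18,0,0,0,0,0,0.87,0.36,0,0,0,0,0,0.87,0.36,0,0,0,0]'

```text
time: 31.92
tool_pos: [515.2, -201.5, 128.1]
tcp_rot: [-3.141, -0.0, 0.196]
contact_force: [-0.8, -0.9, -0.9]
grip_width: 31.8
finger_force: 30.0
```

Emit:
step_arm --targets '[0,0.44,0.18,0,0,0,0.09,0,0.87,0.36,0,0,0,0.187,0,0.87,0.36,0.2,0,0,0.187,0,0.87,0.36,0.2,0,0,0.187]'

```text
time: 32.42
tool_pos: [603.4, -218.7, 106.5]
tcp_rot: [-3.138, 0.006, 0.048]
contact_force: [-0.9, 0.3, -1.7]
grip_width: 31.6
finger_force: 30.0
```

Emit:
step_arm --targets '[0,0,0,0.25,0,0,0,0,0,0,0.49,0,0,0,0,0,0,0.49,0,0,0,0.43,0,0,0.49,0,0,0,0.43,0,0,0.49,0,0,0,0.43,0,0,0.49,0,0,0,0.43,0,0,0,0,0,0,0.6,0,0,-0.51,0,0,0,0.6,0,0,-0.51,0,0,0]'

```text
time: 33.55
tool_pos: [608.0, -220.8, 166.3]
tcp_rot: [3.137, -0.009, 0.048]
contact_force: [-0.1, 0.0, 0.2]
grip_width: 53.1
finger_force: 0.0
```

Emit:
step_arm --targets '[0.6,-0.45,0.31,0,0,0,0,0.6,-0.91,0.63,0,0,0,0,0.6,-0.91,0.63,0,0,0,0]'

```text
time: 33.92
tool_pos: [515.0, -288.9, 160.2]
tcp_rot: [-3.141, 0.002, 0.044]
contact_force: [0.4, 0.8, -0.0]
grip_width: 55.2
finger_force: 0.0
```

Emit:
step_arm --targets '[0.6,-0.45,0.31,0,0,0,0.1,0.6,-0.91,0.63,0,0,0,0.21,0.6,-0.91,0.63,0,0,0,0.21,0.6,-0.91,0.63,0,0,0,0.21]'

```text
time: 34.42
tool_pos: [430.7, -353.8, 160.5]
tcp_rot: [-3.141, -0.0, -0.116]
contact_force: [0.3, 0.5, 0.1]
grip_width: 54.7
finger_force: 0.0
```

```bash
python3 t.py 4 white red2 yellow blue; python3 -c "
from h import *
look('black','w5',0,1000)"
```

```text
tcp [ 430.7 -353.8  160.5] [-3.141 -0.    -0.116]
white [324. 311.] [240.5 -98.8 142.1  31.4  44.9]
white [279. 176.] [624.2  25.6  54.8  44.5  83.2]
white [347. 183.] [ 601.1 -171.2  108.    30.9    2.8]
red2 [364. 181.] [ 603.  -217.8  109.4   31.5    2.4]
yellow [199. 290.] [300.5 250.   81.2  23.9 -11.8]
yellow [202. 223.] [487.4 245.3 109.   28.6   1. ]
blue [166. 235.] [454.2 347.4 106.7  31.7 -12. ]
black [304. 329.] [ 282.7 -333.   677.3  226.7   83.5] grip [ 282.7 -333. ] tool shift [-149.7   -3.3] turn share 1.998 z 160.5
black [286. 198.] [ 434.9 -358.7  107.5   30.8   -6.5] grip [ 434.9 -358.7] tool shift [4.4 4.8] turn share -0.002 z 160.5
```

View pics/w5.png

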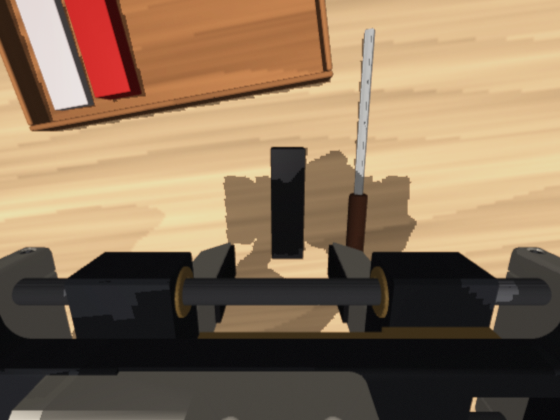

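White and red are in the tray (top left). The black packer at (288,203) is well clear of the file handle at (357,220).

Emit:
step_arm --targets '[0.5,0.035,0.04,0.5,0,0,0,0.5,0.035,0.04,1,0,0,0,0.5,0.035,0.04,1,0,0,0]'

```text
time: 34.9
tool_pos: [432.2, -355.8, 57.4]
tcp_rot: [-3.136, 0.006, -0.115]
contact_force: [0.3, -0.4, 0.9]
grip_width: 45.9
finger_force: 0.0
```

Emit:
step_arm --targets '[0.5,0,0,0.2,0,0,0,0.5,0,0,0.3,0,0,0,0,0,0,0.3,0,0,0,0,0,0,0.3,0,0,0,0,0,0,0.3,0,0,0,0,0,0,0.3,0,0,0,0,0,0,-0.2,0,0,0,0,0,0,-0.7,0,0,0,0,0,0,-0.7,0,0,0]'

```text
time: 36.02
tool_pos: [434.6, -360.4, 134.9]
tcp_rot: [3.136, -0.006, -0.117]
contact_force: [0.6, -0.0, -2.4]
grip_width: 31.9
finger_force: 30.0
```

Emit:
step_arm --targets '[0,0.45,-0.05,0,0,0,0,0,0.9,-0.1,0,0,0,0,0,0.9,-0.1,0,0,0,0]'

```text
time: 36.4
tool_pos: [525.4, -358.4, 129.0]
tcp_rot: [-3.141, 0.0, -0.115]
contact_force: [-0.9, -0.2, -0.9]
grip_width: 31.7
finger_force: 30.0
```

Emit:
step_arm --targets '[0,0.45,-0.05,0,0,0,-0.1,0,0.9,-0.1,0,0,0,-0.21,0,0.9,-0.1,0.2,0,0,-0.21,0,0.9,-0.1,0.2,0,0,-0.21]'

```text
time: 36.9
tool_pos: [612.1, -358.8, 107.2]
tcp_rot: [-3.137, 0.006, 0.048]
contact_force: [-0.5, -0.0, 0.1]
grip_width: 31.6
finger_force: 30.0
```

Emit:
step_arm --targets '[0,0,0,0.25,0,0,0,0,0,0,0.48,0,0,0,0,0,0,0.48,0,0,0,0.43,0,0,0.48,0,0,0,0.43,0,0,0.48,0,0,0,0.43,0,0,0.48,0,0,0,0.43,0,0,0,0,0,0,0.6,0,0,-0.52,0,0,0,0.6,0,0,-0.52,0,0,0]'

```text
time: 38.02
tool_pos: [616.3, -361.2, 169.3]
tcp_rot: [3.135, -0.009, 0.048]
contact_force: [1.1, -0.8, -0.5]
grip_width: 53.4
finger_force: 0.0
```

Emit:
step_arm --targets '[0.6,-0.07,-0.44,0,0,0,0,0.6,-0.14,-0.87,0,0,0,0]'

```text
time: 38.28
tool_pos: [595.2, -272.6, 162.0]
tcp_rot: [-3.141, 0.001, 0.047]
contact_force: [1.0, -0.2, -0.4]
grip_width: 55.1
finger_force: 0.0
```

Emit:
step_arm --targets '[0.6,-0.07,-0.44,0,0,0,0,0.6,-0.14,-0.87,0,0,0,0]'

```text
time: 38.52
tool_pos: [577.1, -185.8, 162.3]
tcp_rot: [-3.141, 0.0, 0.048]
contact_force: [-0.4, -1.1, 0.8]
grip_width: 54.8
finger_force: 0.0
```

Emit:
step_arm --targets '[0.6,-0.07,-0.44,0,0,0,0,0.6,-0.14,-0.87,0,0,0,0]'

```text
time: 38.78
tool_pos: [558.9, -99.6, 162.4]
tcp_rot: [-3.141, 0.0, 0.048]
contact_force: [0.7, 0.8, -0.1]
grip_width: 55.0
finger_force: 0.0
```

Emit:
step_arm --targets '[0.6,-0.07,-0.44,0,0,0,0,0.6,-0.14,-0.87,0,0,0,0]'

```text
time: 39.02
tool_pos: [540.7, -13.4, 162.4]
tcp_rot: [-3.141, 0.0, 0.048]
contact_force: [0.4, -0.1, -0.2]
grip_width: 54.9
finger_force: 0.0
```

Emit:
step_arm --targets '[0.6,-0.07,-0.44,0,0,0,0,0.6,-0.14,-0.87,0,0,0,0]'

```text
time: 39.28
tool_pos: [522.5, 72.7, 162.4]
tcp_rot: [-3.141, 0.0, 0.048]
contact_force: [0.3, -0.5, 0.2]
grip_width: 54.9
finger_force: 0.0
```

Emit:
step_arm --targets '[0.6,-0.07,-0.44,0,0,0,0,0.6,-0.14,-0.87,0,0,0,0]'

```text
time: 39.52
tool_pos: [504.4, 158.9, 162.5]
tcp_rot: [-3.142, 0.0, 0.048]
contact_force: [1.6, -0.5, 0.4]
grip_width: 55.3
finger_force: 0.0
```

Emit:
step_arm --targets '[0.6,-0.07,-0.44,0,0,0,0.02,0.6,-0.14,-0.87,0,0,0,0.04,0.6,-0.14,-0.87,0,0,0,0.04]'

```text
time: 39.9
tool_pos: [485.8, 246.2, 162.4]
tcp_rot: [-3.141, 0.0, 0.021]
contact_force: [0.7, 0.3, 0.1]
grip_width: 55.0
finger_force: 0.0
```

```bash
python3 t.py 5 white red2 black blue; python3 -c "
from h import *
look('yellow','w6',0,500)"
```

```text
tcp [485.8 246.2 162.4] [-3.141  0.     0.021]
white [151. 199.] [557.8 396.7 127.9  18.8 -70.3]
white [279. 176.] [624.2  25.5  54.8  43.9  83.1]
white [347. 183.] [ 601.1 -171.2  108.    31.     2.8]
red2 [364. 181.] [ 603.  -218.3  109.5   31.4    3.1]
black [412. 178.] [ 610.8 -356.7  110.4   36.2    2.7]
blue [164. 241.] [435.9 351.2  60.8  32.  -12.2]
```

View pics/w6.png

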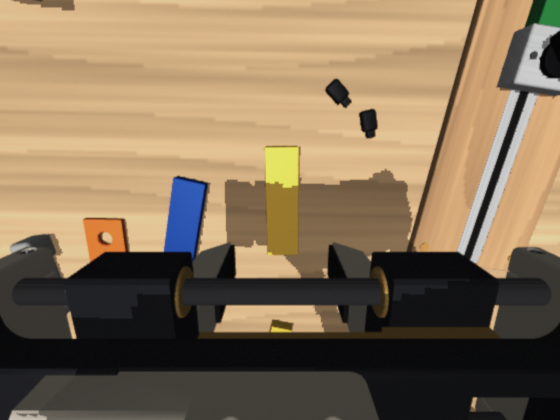

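Yellow (282,200), blue (186,217) and the buttons at (340,92) and (369,122) are clear of each other. Grasping yellow and carrying it to the tray.

Emit:
step_arm --targets '[0.55,0.035,0,0.5,0,0,0,0.55,0.035,0,1,0,0,0,0.55,0.035,0,1,0,0,0]'

```text
time: 40.38
tool_pos: [488.3, 241.7, 59.6]
tcp_rot: [3.139, 0.008, 0.015]
contact_force: [0.5, 0.5, 0.3]
grip_width: 50.5
finger_force: 0.0
```

Emit:
step_arm --targets '[0.55,0,0,0.2,0,0,0,0.55,0,0,0.32,0,0,0,0,0,0,0.32,0,0,0,0,0,0,0.32,0,0,0,0,0,0,0.32,0,0,0,0,0,0,0.32,0,0,0,0,0,0,-0.2,0,0,0,0,0,0,-0.68,0,0,0,0,0,0,-0.68,0,0,0]'

```text
time: 41.5
tool_pos: [492.5, 244.7, 134.7]
tcp_rot: [-3.139, -0.008, 0.017]
contact_force: [-0.3, -0.3, -1.0]
grip_width: 32.1
finger_force: 30.0
```

Emit:
step_arm --targets '[0,0.09,0.43,0,0,0,0,0,0.18,0.857,0,0,0,0]'

```text
time: 41.75
tool_pos: [509.2, 157.8, 129.8]
tcp_rot: [3.141, 0.001, 0.018]
contact_force: [1.1, 0.5, 0.0]
grip_width: 31.7
finger_force: 30.0
```

Emit:
step_arm --targets '[0,0.09,0.43,0,0,0,0,0,0.18,0.857,0,0,0,0]'

```text
time: 42.0
tool_pos: [528.8, 71.8, 129.6]
tcp_rot: [-3.141, 0.002, 0.017]
contact_force: [1.1, -0.3, -1.1]
grip_width: 32.0
finger_force: 30.0
```

Emit:
step_arm --targets '[0,0.09,0.43,0,0,0,0,0,0.18,0.857,0,0,0,0]'

```text
time: 42.25
tool_pos: [548.2, -13.6, 129.5]
tcp_rot: [-3.141, 0.002, 0.017]
contact_force: [0.5, 0.3, -0.8]
grip_width: 31.7
finger_force: 30.0
```

Emit:
step_arm --targets '[0,0.09,0.43,0,0,0,0,0,0.18,0.857,0,0,0,0]'

```text
time: 42.5
tool_pos: [567.7, -98.9, 129.4]
tcp_rot: [-3.141, 0.002, 0.017]
contact_force: [-0.2, 0.3, -0.6]
grip_width: 31.5
finger_force: 30.0
```

Emit:
step_arm --targets '[0,0.09,0.43,0,0,0,0,0,0.18,0.857,0,0,0,0]'

```text
time: 42.75
tool_pos: [587.1, -184.2, 129.3]
tcp_rot: [-3.14, 0.002, 0.017]
contact_force: [1.8, 0.7, -0.8]
grip_width: 32.0
finger_force: 30.0
```

Emit:
step_arm --targets '[0,0.09,0.43,0,0,0,0,0,0.18,0.857,0,0,0,-0.037,0,0.18,0.857,0,0,0,-0.037]'

```text
time: 43.12
tool_pos: [606.4, -271.3, 128.8]
tcp_rot: [-3.141, 0.001, 0.042]
contact_force: [-0.2, 0.2, -0.8]
grip_width: 31.8
finger_force: 30.0
```

Emit:
step_arm --targets '[0,0,-0.04,0.35,0,0,0,0,0,-0.04,0.69,0,0,0,0,0,-0.04,0.69,0,0,0,0.43,0,-0.04,0.69,0,0,0,0.43,0,-0.04,0.69,0,0,0,0.43,0,-0.04,0.69,0,0,0,0.43,0,-0.04,0.2,0,0,0,0.6,0,-0.04,-0.3,0,0,0,0.6,0,-0.04,-0.3,0,0,0]'

```text
time: 44.25
tool_pos: [609.1, -265.7, 166.7]
tcp_rot: [3.136, -0.009, 0.046]
contact_force: [1.0, -0.1, -0.1]
grip_width: 53.4
finger_force: 0.0
```

Emit:
step_arm --targets '[0.6,-0.09,-0.44,0,0,0,0,0.6,-0.18,-0.886,0,0,0,0]'

```text
time: 44.5
tool_pos: [584.0, -176.0, 160.0]
tcp_rot: [-3.141, 0.001, 0.044]
contact_force: [0.0, 1.5, -0.3]
grip_width: 54.8
finger_force: 0.0
```

Emit:
step_arm --targets '[0.6,-0.09,-0.44,0,0,0,0,0.6,-0.18,-0.886,0,0,0,0]'

```text
time: 44.75
tool_pos: [561.9, -87.7, 160.3]
tcp_rot: [-3.141, 0.0, 0.045]
contact_force: [0.7, 0.5, 0.3]
grip_width: 55.2
finger_force: 0.0
```

Emit:
step_arm --targets '[0.6,-0.09,-0.44,0,0,0,0,0.6,-0.18,-0.886,0,0,0,0]'

```text
time: 45.0
tool_pos: [539.9, -0.1, 160.4]
tcp_rot: [-3.141, 0.0, 0.045]
contact_force: [0.5, 0.4, -0.4]
grip_width: 55.1
finger_force: 0.0
```

Emit:
step_arm --targets '[0.6,-0.09,-0.44,0,0,0,0,0.6,-0.18,-0.886,0,0,0,0]'

```text
time: 45.25
tool_pos: [517.9, 87.6, 160.4]
tcp_rot: [-3.141, 0.0, 0.046]
contact_force: [-0.4, -0.2, -0.8]
grip_width: 54.9
finger_force: 0.0
```

Emit:
step_arm --targets '[0.6,-0.09,-0.44,0,0,0,0,0.6,-0.18,-0.886,0,0,0,0]'

```text
time: 45.5
tool_pos: [495.8, 175.2, 160.4]
tcp_rot: [3.142, 0.0, 0.046]
contact_force: [0.7, 0.3, -0.3]
grip_width: 54.6
finger_force: 0.0
```

Emit:
step_arm --targets '[0.6,-0.09,-0.44,0,0,0,0,0.6,-0.18,-0.886,0,0,0,0]'

```text
time: 45.75
tool_pos: [473.8, 262.9, 160.4]
tcp_rot: [3.141, 0.0, 0.046]
contact_force: [0.9, 0.1, 0.4]
grip_width: 55.1
finger_force: 0.0
```

Emit:
step_arm --targets '[0.6,-0.09,-0.44,0,0,0,0.16,0.6,-0.18,-0.886,0,0,0,0.326,0.6,-0.18,-0.886,0,0,0,0.326,0.6,-0.18,-0.886,0,0,0,0.326]'

```text
time: 46.25
tool_pos: [452.3, 348.8, 160.3]
tcp_rot: [3.141, 0.0, -0.209]
contact_force: [-0.7, 0.8, 0.5]
grip_width: 55.5
finger_force: 0.0
```

```bash
python3 t.py 6 white red2 black yellow green; python3 -c "
from h import *
look('blue','w7',0,500)"
```

```text
tcp [452.3 348.8 160.3] [ 3.141  0.    -0.209]
white [279. 176.] [624.4  25.5  54.8  44.2  83.1]
white [347. 183.] [ 601.1 -171.2  108.    30.9    2.8]
red2 [364. 181.] [ 603.1 -217.9  109.4   31.5    2.6]
black [412. 178.] [ 611.2 -357.   111.5   35.6    2.6]
yellow [201. 281.] [322.5 245.4  36.7  23.1 -13.1]
yellow [379. 181.] [ 605.3 -263.6  111.3   31.7    4.2]
green [280. 161.] [665.7  23.2  39.2  31.2  -6.5]
blue [281. 199.] [457.1 348.1 107.6  30.7 -11.9] grip [457.1 348.1] tool shift [ 4.4 -0.7] turn share -0.003 z 160.4
```

Emit:
step_arm --targets '[0.5,0.04,-0.007,0.5,0,0,0,0.5,0.04,-0.007,1,0,0,0,0.5,0.04,-0.007,1,0,0,0]'

```text
time: 46.72
tool_pos: [454.9, 346.7, 57.6]
tcp_rot: [3.136, 0.006, -0.212]
contact_force: [-0.1, -0.0, 0.3]
grip_width: 46.1
finger_force: 0.0
```

Emit:
step_arm --targets '[0.5,0,0,0.2,0,0,0,0.5,0,0,0.32,0,0,0,0,0,0,0.32,0,0,0,0,0,0,0.32,0,0,0,0,0,0,0.32,0,0,0,0,0,0,0.32,0,0,0,0,0,0,-0.2,0,0,0,0,0,0,-0.68,0,0,0,0,0,0,-0.68,0,0,0]'

```text
time: 47.85
tool_pos: [458.6, 350.5, 132.9]
tcp_rot: [-3.136, -0.006, -0.21]
contact_force: [0.8, 0.7, -0.4]
grip_width: 31.6
finger_force: 30.0
```

Emit:
step_arm --targets '[0,0.1,0.45,0,0,0,-0.16,0,0.2,0.9,0,0,0,-0.33,0,0.2,0.9,0,0,0,-0.33]'

```text
time: 48.22
tool_pos: [456.7, 254.5, 127.8]
tcp_rot: [3.141, 0.003, 0.046]
contact_force: [0.6, 0.6, -0.9]
grip_width: 31.5
finger_force: 30.0
```

Emit:
step_arm --targets '[0,0.1,0.47,0,0,0,0,0,0.208,0.95,0,0,0,0]'

```text
time: 48.48
tool_pos: [482.9, 163.1, 128.1]
tcp_rot: [-3.141, 0.0, 0.049]
contact_force: [1.5, -0.1, -0.5]
grip_width: 31.5
finger_force: 30.0
```

Emit:
step_arm --targets '[0,0.1,0.47,0,0,0,0,0,0.208,0.95,0,0,0,0]'

```text
time: 48.72
tool_pos: [508.5, 68.7, 128.1]
tcp_rot: [-3.141, 0.001, 0.048]
contact_force: [0.2, 0.4, -0.8]
grip_width: 31.8
finger_force: 30.0
```

Emit:
step_arm --targets '[0,0.1,0.47,0,0,0,0,0,0.208,0.95,0,0,0,0]'

```text
time: 48.98
tool_pos: [534.1, -25.2, 128.0]
tcp_rot: [-3.141, 0.001, 0.048]
contact_force: [0.8, 0.3, -1.1]
grip_width: 31.5
finger_force: 30.0
```

Emit:
step_arm --targets '[0,0.1,0.47,0,0,0,0,0,0.208,0.95,0,0,0,0]'

```text
time: 49.22
tool_pos: [559.7, -119.1, 127.9]
tcp_rot: [-3.141, 0.001, 0.048]
contact_force: [0.7, -0.2, 0.5]
grip_width: 32.0
finger_force: 30.0
```

Emit:
step_arm --targets '[0,0.1,0.47,0,0,0,0,0,0.208,0.95,0,0,0,0]'

```text
time: 49.48
tool_pos: [585.2, -212.9, 127.7]
tcp_rot: [-3.141, 0.001, 0.048]
contact_force: [0.9, 0.1, -0.3]
grip_width: 31.5
finger_force: 30.0
```

Emit:
step_arm --targets '[0,0.1,0.47,0,0,0,0,0,0.208,0.95,0,0,0,0,0,0.208,0.95,0,0,0,0]'

```text
time: 49.85
tool_pos: [610.3, -308.9, 127.0]
tcp_rot: [3.142, 0.0, 0.044]
contact_force: [0.4, -0.6, -0.2]
grip_width: 31.6
finger_force: 30.0
```

Emit:
step_arm --targets '[0,0,0,0.35,0,0,0,0,0,0,0.67,0,0,0,0,0,0,0.67,0,0,0,0.43,0,0,0.67,0,0,0,0.43,0,0,0.67,0,0,0,0.43,0,0,0.67,0,0,0,0.43,0,0,0.2,0,0,0,0.6,0,0,-0.3,0,0,0,0.6,0,0,-0.5,0,0,0]'

```text
time: 50.98
tool_pos: [611.1, -307.0, 183.5]
tcp_rot: [3.138, -0.006, 0.049]
contact_force: [-0.0, -0.1, -0.8]
grip_width: 53.5
finger_force: 0.0
```

Emit:
step_arm --targets '[0.6,-0.5,0,0,0,0,0,0.6,-1,0,0,0,0,0,0.6,-1,0,0,0,0,0]'

```text
time: 51.35
tool_pos: [507.1, -311.0, 179.4]
tcp_rot: [-3.141, 0.001, 0.046]
contact_force: [0.8, 0.1, -0.1]
grip_width: 55.2
finger_force: 0.0
```

Emit:
step_arm --targets '[0.6,-0.5,0,0,0,0,0,0.6,-1,0,0,0,0,0,0.6,-1,0,0,0,0,0,0.6,-1,0,0,0,0,0]'

```text
time: 51.85
tool_pos: [411.5, -316.8, 179.6]
tcp_rot: [3.14, -0.002, 0.049]
contact_force: [0.3, 0.9, 0.8]
grip_width: 55.0
finger_force: 0.0
```

```bash
python3 t.py 7 white red2 black yellow green blue; python3 -c "
from h import *
s,_=bot.capture('scene');t=cv2.imread('pics/t7.png')
cv2.imwrite('pics/m7.png',np.hstack([cv2.resize(t[110:270,240:440],(500,400),interpolation=2),cv2.resize(s[225:305,235:295],(300,400),interpolation=2)]))"
```

```text
tcp [ 411.5 -316.8  179.6] [ 3.14e+00 -2.00e-03  4.90e-02]
white [279. 176.] [624.4  25.5  54.8  44.2  83.1]
white [347. 183.] [ 601.1 -171.2  108.    30.9    2.8]
red2 [364. 181.] [ 603.1 -218.   109.4   31.7    2.7]
black [472. 293.] [ 285.8 -506.5   39.9   29.8   38.5]
black [412. 178.] [ 611.  -356.8  111.8   35.9    2.7]
yellow [199. 290.] [300.5 250.1  81.2  23.7 -11.5]
yellow [379. 181.] [ 605.3 -263.5  111.3   31.9    4.2]
green [280. 161.] [665.7  23.3  39.2  30.9  -6.5]
blue [393. 180.] [ 609.  -304.8  109.3   31.     2.8]
```

View pics/m7.png

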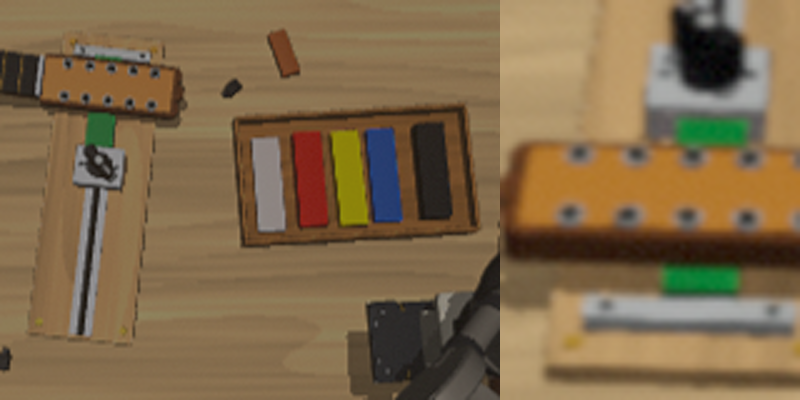

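All five are in the tray and green is home. The knob bar's angle in the top crop at (100,163) is unclear, so I'll check it from the wrist.

Emit:
step_arm --targets '[0.6,0.25,-0.41,0,0,0,0,0.6,0.515,-0.83,0,0,0,0]'

```text
time: 52.2
tool_pos: [459.1, -229.9, 178.6]
tcp_rot: [3.141, -0.001, 0.048]
contact_force: [1.2, 0.3, 0.6]
grip_width: 55.1
finger_force: 0.0
```

Emit:
step_arm --targets '[0.6,0.25,-0.41,0,0,0,0,0.6,0.515,-0.83,0,0,0,0]'

```text
time: 52.45
tool_pos: [506.7, -143.4, 178.7]
tcp_rot: [3.141, -0.001, 0.05]
contact_force: [0.9, -0.4, -0.3]
grip_width: 55.0
finger_force: 0.0
```

Emit:
step_arm --targets '[0.6,0.25,-0.41,0,0,0,0,0.6,0.515,-0.83,0,0,0,0]'

```text
time: 52.7
tool_pos: [554.0, -57.6, 178.7]
tcp_rot: [3.142, -0.001, 0.05]
contact_force: [-0.6, -0.7, 0.2]
grip_width: 55.3
finger_force: 0.0
```

Emit:
step_arm --targets '[0.6,0.25,-0.41,0,0,0,0,0.6,0.515,-0.83,0,0,0,0,0.6,0.515,-0.83,0,0,0,0]'

```text
time: 53.08
tool_pos: [601.4, 29.6, 178.2]
tcp_rot: [-3.141, -0.001, 0.054]
contact_force: [0.2, 0.6, -0.8]
grip_width: 55.2
finger_force: 0.0
```

Run:
```python
from h import *
o=bot.get_obs();print(o["tool_pos"].round(1),o["tcp_rot"].round(3))
p,d=bot.capture("wrist");K,T=cam("wrist",o);cv2.imwrite("pics/w8.png",p)
yy,xx=np.mgrid[0:420,0:560]
P=np.stack([(xx-K[2])/K[0]*d,(yy-K[3])/K[1]*d,d],-1)@T[:3,:3].T+T[:3,3]
m=(d>0)&(P[...,2]>61)&(P[...,2]<74)&(abs(P[...,0]-620)<45)&(abs(P[...,1]-25)<45)
cs,_=cv2.findContours(m.astype(np.uint8),0,1)
for c in cs:
    if len(c)>10: print(c[:,0].mean(0),rect(ray(c[:,0],68,K,T)))
for q in blobs(p,"green",30): print("green",q.mean(0),rect(ray(q,28,K,T)))
```

```text
[601.4  29.6 178.2] [-3.141e+00 -1.000e-03  5.400e-02]
[288.95876289 195.81443299] [621.   24.5  41.7  13.1  38.9]
green [292.67361111 143.11111111] [663.4  22.9  39.9  31.4  -6.6]
green [310.48717949  43.75641026] [748.9  13.1  31.4   5.1  83.5]
```

View pics/w8.png

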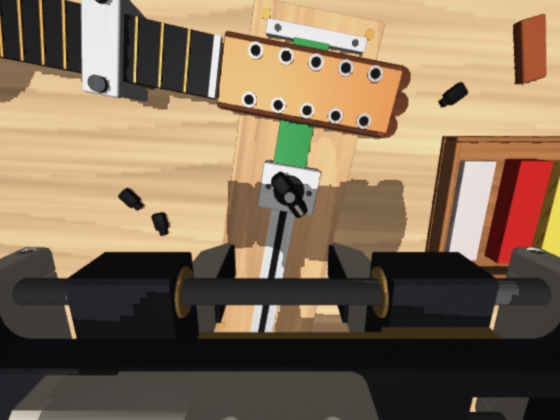

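The knob bar (290,195) lies at 38.9°, about 2.34 rad clockwise of its zero. The stop touches the green packer (293,143), whose front end (310,43) is at the fence. Handing in.

```bash
python3 -c "
from plant import bot
print(bot.close_job())"
```

```text
the job is handed in; nothing more can be done
None
```

The job is handed in with no verdict shown: green is home square under the head against the fence, the stop is against its end, the knob is turned to about 2.34 rad, and the white, red, yellow, blue and black packers are in the tray; green was the only packer I tried, picked because the colouring matches charango B, and I did not test a thicker one or check it for rattle.

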